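# Draw the clamp wedge from under the stack and wedge the block tight

### The arm

A 7-joint arm with a two-finger parallel gripper is mounted at the origin on a cart in front of the work surface, level with it; the furniture and walls round the work are solid. World frame = base frame: x ahead of the robot, y to its left, z up, the work surface at z = 0. Lengths are in m, angles in rad, forces in N, time in s.
With the tool pointing down it reaches from about 0.4 to 0.85 m from the base axis. Payload 4.5 kg.
Tool frame: the origin (TCP) lies between the finger pads; the fingertips stand r.finger_overhang ahead of it and the grasp point (between the pads) lies 8 mm behind it (r.finger_overhang is the distance from the TCP to the fingertips, in m); z points along the fingers, x is the direction in which the jaws open and shut, and the axes are right-handed (so a half turn about z gives the same grasp; the last joint's range is limited). The gripper opens to 88 mm and grips with 3 to 60 N. Pads are 18 mm wide; open, the fingers measure 123 mm over their backs; the gripper's body (75 mm by 187 mm) begins 45 mm behind the grasp point.
Start: joints at [1.134, 0.689, -0.195, 1.565, 0.157, 0.902, -0.215], TCP at [0.284, -0.557, 0.25] pointing down, gripper open.
Joint ranges: [-3.01, 3.01], [-0.46, 2.08], [-1.47, 1.51], [0.13, 2.56], [-1, 4.14], [0.04, 2.09], [-2.66, 2.66]. Speed limits (rad/s): [2.57, 2.57, 3.14, 3.14, 3.14, 3.14, 3.14].

### API

Orientations are given as a unit quaternion [x, y, z, w].
In Python, from plant import r gives the robot as it stands.
- The arm moves only by the tool move_arm, never from a script. Its argument "targets" is a list that holds one entry, the list of rows, each a list of 7 numbers: the turn, a rotation vector about the world's x, y, z in rad, then the shift along the world's x, y, z in m, then the opening, from 0 (shut) to 1 (fully open). A call has 1 to 5 rows; each row shifts and turns the pose as measured when the row begins; what a row does not reach is not made up. A row lasts 1/10 s, in which the tool goes at most 50 mm and 8.59 degrees, less where a joint would pass 70% of its speed; a pose out of reach is approached as far as the arm can. A call with a gripper value outside its range is refused whole. The fingers move at their own pace and stop on an object; "force" is the grip in N (left out, the last holds). Time passes only in rows, so rows that do not move let the fingers close. It gives the time, the measured TCP pose, the force and the opening at its end, in the units of the state.
- r.get_state(): the state, without advancing time (a new reading comes with each control period).
- r.snapshot(name): name is "scene" or "top" or "wrist"; returns a dict with "frame" (420x560x3 uint8, red, green, blue), "K" (3x3 intrinsics, pixels), "D" ([k1, k2, p1, p2, k3] as OpenCV has them; the pictures are not rectified), "T" (4x4, takes a point from camera to world coordinates). Camera axes: x right, y up, looking along -z (the intrinsics and any distortion apply to the point x, -y, -z); pixel columns grow to the right and rows downward; lengths in m; the calibration is good to about 2 mm. A picture is of the moment at which its call begins. There is no depth.
- r.finish_job(): hands the job in, once; it reports no verdict.
Trained networks look in a picture, given as the dict that the camera call returned (one of the last four; its "shot" number tells which), for a name from the list of things; names that differ only in an ending like _2 or _b are one class to them, and where a whole thing is asked for, a point or a joint stands for the part that bears it (a point fixed in the world has none). Each returns a list of dicts, best first, with "score" (0 to 1); they miss things now and then, are a little off and sometimes report something else, mostly with a low value. They report only what shows in the picture. A call takes as long as a camera call. They do not tell look-alikes from the thing itself.
- r.find_in(picture, query): "centre" ([row, column] in pixels, amid what is visible of it).
The state is a dict: "clock": time; "q": joint angles; "qd": joint speeds; "joint_torque": joint torques, N m; "tool_pos": TCP position; "eef_rot": TCP orientation; "contact_force": force on the tool from outside, world axes, zero at the start; "moment": the same for the moment, N m; "opening": opening from 0.0 (shut) to 1.0 (fully open).
Only numpy, scipy, OpenCV 4.12 (cv2) and the standard library are available. Lean on these libraries where they do the work, as an engineer would, in place of code of your own. Each camera call takes 0.05 s, during which the arm holds its last target. There are 200 camera calls.

### The job

The wooden wedge of the small bench clamp is buried under a stack of two tins and a pot. Ease it out by its butt so that the stack slides against the two steel bench dogs and settles on the table, still stacked; do not touch or topple the stack. Then slide the wedge, tip first, into the clamp's tapering gap beside the sanding block and push it by hand until it is firmly tight, without ramming it; let go so that it stays jammed there, and leave the mug and the spectacles alone.

Things in the scene. Friction and masses are not known exactly. Their poses are not given: they have to be found in the camera images.
- wedge: Light wooden wedge, 200 mm long, 0.12 kg. Origin on the underside below the middle of its butt; +x along the wedge to the tip, z up. Butt: upright block x -20..20, y -15..15 (parallel sides, grip it there from above), 32 mm tall. It starts flat on the table, the stack on its blade, the butt free on the other side of the dogs.
- wedge_tip (a point): The tip of the wedge, on its underside, at x 180, y +4 in the wedge's frame. The blade (waxed, friction about 0.25) runs from x 20 to 180, 10 mm thick; its +y side is straight at y +21, its -y side tapers 1 in 10, from y -29 at the butt to y -13 at the tip.
- bench_dogs: Two fixed upright polished steel pegs, 20 mm thick, 44 mm tall, at y +47 and -47. Origin on the table midway. Stack on the +x side, wedge's butt on the -x side. Drawing the wedge out in -x between them carries the stack along by friction, 14 to 32 mm, until the sewing tin meets the pegs and is held back; the wedge is clear of the tin after about 130 mm.
- sewing_tin: Closed red rectangular tin, 96 (x) x 138 (y) x 51 mm, about 0.35 kg, lowest of the stack, lying on the wedge's blade, whose tip reaches 30 to 50 mm past the tin's centre. Origin: centre of the underside. It settles 10 mm down on the table when the wedge is out.
- round_pot: Cream round pot with a lid, 90 mm wide, 32 mm high, standing on the sewing tin. Origin: centre of the underside.
- eyelet_tin: Round grey tin, 67 mm wide, 28 mm high, topmost, standing on the pot. Origin: centre of the underside.
- clamp: Fixed wedge clamp on a plywood base 8 mm thick (x -100..130, y -77..113). Origin at table height under the mouth of its gap; +x runs into the gap, the way the wedge is pushed tip first; z up. The gap is open above and at the far end (x 100). On its +y side: the sanding block, backed by a fence and an end stop (top 37 mm over the table).
- gap_mouth (a point): On the clamp's base in the mouth of the gap (clamp x 0, y 0), 8 mm over the table. The gap's +y wall is the block's face, at y +18.5 to +21; its -y wall is a fixed wooden cheek, x 0..100, 24 mm high over the base, slanted from about y -26.5 at the mouth to -16.5 at the far end, parallel to the wedge's tapered side.
- gap_end (a point): On the base at the far end of the gap (clamp x 100, y 0). The cheek is set differently each time, up to 1.5 mm, which is not measured: the wedge goes tight, lying on the base close to y 0, with its origin anywhere from clamp x -65 to -15. Only the push tells: 12-15 N is firm, over 25 N ramming. Push on the back of the butt without sideways load, so that it lies flush along the block; it then holds by friction, else it springs loose.
- sanding_block: Brown sanding block, 57 x 100 x 31 mm, lying loose in the clamp between gap and fence, its long side (own y) along the clamp's x, with about 2 mm of play. Origin: centre of the underside, 8 mm above the table.
- mug_8: White mug, 78 mm wide, 97 mm tall, a bystander. Origin: centre of the underside.
- spectacles: Reading glasses, 144 x 138 x 44 mm, a bystander on the table. Origin: centre of the underside.
Things that resemble listed ones, but are neither listed nor needed, are in the scene too. There is more than one size of the sanding_block; the one meant has the size given above.

How it is judged:
By the outcome, as a careful person would: the job done as asked, in the order asked, and still so for the second after the job is handed in, with the robot touching nothing.
It also fails if it takes over 72 s, if anything falls off the work surface, if the arm or the gripper's body presses on something with over 40 N, if the wrist force passes 120 N, or if a joint passes its speed limit or range.

## Working session

There is one attempt and no reset: what is moved stays moved. The work goes in short steps, Python scripts to look and compute and a tool call to move; the robot and the scene stay as the last step left them, time stands still between calls to the robot, and variables do not carry over. Pictures are saved under pics/ and viewed, about 8 in all and at most 12, crops included, and the job is handed in when it is done.

Besides the shell and the picture viewer there is one more tool, called by a JSON object that holds its "method" and its "body", one argument or row to a line. move_arm: Moves the arm, as the interface text tells. Its arguments: {"type":"object","properties":{"targets":{"type":"array","items":{"type":"array","items":{"type":"array","items":{"type":"number"}}}},"force":{"type":"number"}},"required":["targets"]}

```bash
mkdir -p pics; ls
cat > h.py <<'E'
import numpy as np, cv2
from plant import r
def ray(s,px):
    u=cv2.undistortPoints(np.array([[[px[0],px[1]]]],float),s["K"],np.array(s["D"],float))[0,0]
    T=np.array(s["T"]);d=T[:3,:3]@np.array([u[0],-u[1],-1.]);return T[:3,3],d
def at(s,px,z):  # px=(col,row) -> world at height z
    o,d=ray(s,px);return (o+d*(z-o[2])/d[2]).round(4)
def proj(s,p):
    T=np.array(s["T"]);c=(np.array(p,float)-T[:3,3])@T[:3,:3];c=c*[1,-1,-1]
    return cv2.projectPoints(c.reshape(1,1,3),np.zeros(3),np.zeros(3),s["K"],np.array(s["D"],float))[0][0,0]
def save(s,n): cv2.imwrite("pics/"+n,s["frame"][:,:,::-1])
E
python3 - <<'E'
from h import *
st=r.get_state();print(st["clock"],st["tool_pos"],st["eef_rot"],st["contact_force"],r.finger_overhang)
a=r.snapshot("top");b=r.snapshot("scene")
fr=np.vstack([a["frame"],b["frame"]])
save(a,"top0.png");save(b,"scene0.png")
for n,s in(("top",a),("scene",b)):
    print(n,np.array(s["T"])[:3,3])
    for q in ["wedge","bench_dogs","sewing_tin","round_pot","eyelet_tin","clamp","sanding_block","mug_8","spectacles"]:
        print(q,[(np.round(x["centre"]).tolist(),round(x["score"],2)) for x in r.find_in(s,q)[:4]])
E
```

```text
pics
0.0 [ 0.28317402 -0.55648503  0.24890305] [ 8.52548994e-01 -5.22646503e-01 -8.16791670e-04 -4.21855474e-04] [-0.20985234 -0.47130955 -0.24875972] 0.011
top [0.42016675 0.03353213 1.17649723]
wedge [([236.0, 208.0], 0.75), ([220.0, 372.0], 0.24)]
bench_dogs [([223.0, 199.0], 0.51)]
sewing_tin [([222.0, 175.0], 0.59), ([218.0, 371.0], 0.58)]
round_pot [([242.0, 174.0], 0.81)]
eyelet_tin [([237.0, 163.0], 0.78), ([220.0, 372.0], 0.72)]
clamp [([219.0, 371.0], 0.87)]
sanding_block [([199.0, 365.0], 0.92), ([239.0, 311.0], 0.92), ([237.0, 206.0], 0.52)]
mug_8 [([176.0, 295.0], 0.9)]
spectacles [([158.0, 152.0], 0.6)]
scene [0.04011451 0.39915729 0.80417598]
wedge [([290.0, 224.0], 0.77), ([291.0, 173.0], 0.52)]
bench_dogs [([300.0, 216.0], 0.8)]
sewing_tin [([324.0, 180.0], 0.64), ([289.0, 222.0], 0.28)]
round_pot []
eyelet_tin [([292.0, 175.0], 0.95)]
clamp [([189.0, 363.0], 0.96)]
sanding_block [([175.0, 346.0], 0.72), ([227.0, 329.0], 0.59)]
mug_8 [([185.0, 277.0], 0.86)]
spectacles [([247.0, 126.0], 0.69)]
```

Run:
```python
from h import *
a=cv2.imread("pics/top0.png");b=cv2.imread("pics/scene0.png")
c=a[130:300,110:450]
cv2.imwrite("pics/t1.png",cv2.resize(c,None,fx=2.35,fy=2.35,interpolation=cv2.INTER_CUBIC))
c=b[140:360,90:440]
cv2.imwrite("pics/s1.png",cv2.resize(c,None,fx=2.25,fy=2.25,interpolation=cv2.INTER_CUBIC))
```

```text
(no output)
```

View pics/t1.png

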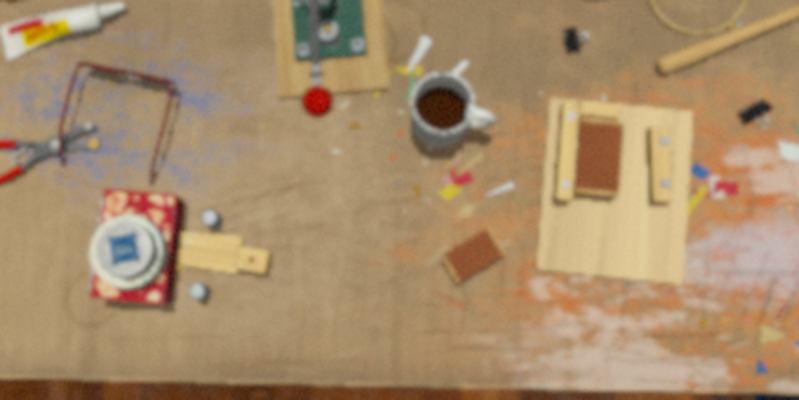

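View pics/s1.png

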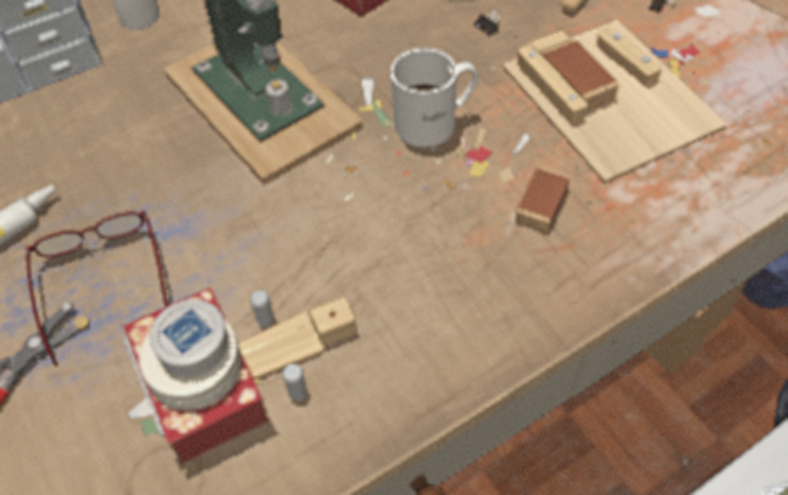

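The pictures show the stack at crop (125,248) in t1, with the dogs at (211,217) and (200,292) and the butt at (253,262). The clamp base is at (615,190), with the mouth facing image-down. There are two sanding blocks: one in the clamp at full pixel (365,199), about 57x100, and a smaller loose one at (311,239). The one in the clamp is meant, because its size fits and it lies between gap and fence. It is plain in this crop, and I won't grasp either block.

Run:
```python
from h import *
a=r.snapshot("top");b=r.snapshot("scene")
f=lambda x,y:(110+x/2.35,130+y/2.35)
g=lambda x,y:(90+x/2.25,140+y/2.25)
P={"dogA":(211,217,.044),"dogB":(200,292,.044),"b1":(239,249,.032),"b2":(269,250,.032),"b3":(266,275,.032),"b4":(238,272,.032),
"blade_neckT":(183,233,.010),"blade_neckB":(178,265,.01),"bladeendT":(240,236,.01),
"c1":(549,97,.008),"c2":(693,110,.008),"c3":(686,283,.008),"c4":(538,268,.008),
"k1":(580,117,.039),"k2":(622,120,.039),"k3":(617,194,.039),"k4":(576,190,.039),
"chTL":(648,125,.032),"chTR":(668,127,.032),"chBR":(672,204,.032),"chBL":(651,203,.032),"mug":(440,105,.097),"tinTL":(105,190,.061),"tinTR":(181,193,.061),"tinBR":(172,305,.061)}
for k,(x,y,z) in P.items(): print(k,at(a,f(x,y),z))
S={"b1":(311,315,.032),"b2":(345,298,.032),"b3":(356,318,.032),"b4":(325,338,.032),"dogA":(261,295,.044),"dogB":(294,370,.044),
"c3":(723,125,.008),"c4":(607,179,.008),"c1":(505,68,.008),"k3":(616,91,.039),"k4":(580,105,.039),"chB":(655,68,.032)}
print()
for k,(x,y,z) in S.items(): print(k,at(b,g(x,y),z))
```

```text
dogA [0.5345 0.2782 0.044 ]
dogB [0.4395 0.2879 0.044 ]
b1 [0.4951 0.2429 0.032 ]
b2 [0.4945 0.2044 0.032 ]
b3 [0.4626 0.2071 0.032 ]
b4 [0.4658 0.243  0.032 ]
blade_neckT [0.5163 0.3215 0.01  ]
blade_neckB [0.4745 0.3259 0.01  ]
bladeendT [0.5136 0.2463 0.01  ]
c1 [ 0.705  -0.1579  0.008 ]
c2 [ 0.6898 -0.3476  0.008 ]
c3 [ 0.4621 -0.3311  0.008 ]
c4 [ 0.4784 -0.1415  0.008 ]
k1 [ 0.6715 -0.1924  0.039 ]
k2 [ 0.6683 -0.2462  0.039 ]
k3 [ 0.5721 -0.2377  0.039 ]
k4 [ 0.5765 -0.1859  0.039 ]
chTL [ 0.6636 -0.2812  0.032 ]
chTR [ 0.6613 -0.3069  0.032 ]
chBR [ 0.5612 -0.309   0.032 ]
chBL [ 0.5621 -0.2824  0.032 ]
mug [ 0.6716 -0.0098  0.097 ]
tinTL [0.565  0.4109 0.061 ]
tinTR [0.5626 0.3139 0.061 ]
tinBR [0.4226 0.3182 0.061 ]

b1 [0.4931 0.2451 0.032 ]
b2 [0.4915 0.2061 0.032 ]
b3 [0.4648 0.2086 0.032 ]
b4 [0.4621 0.2461 0.032 ]
dogA [0.5348 0.2789 0.044 ]
dogB [0.4416 0.2903 0.044 ]
c3 [ 0.4609 -0.3203  0.008 ]
c4 [ 0.4757 -0.14    0.008 ]
c1 [ 0.6962 -0.1549  0.008 ]
k3 [ 0.5604 -0.2233  0.039 ]
k4 [ 0.5666 -0.17    0.039 ]
chB [ 0.569  -0.2996  0.032 ]
```

{"method": "move_arm", "body": {
  "targets": [
    [[0,0,0.09,0.031,0.036,0,1],[0,0,0.09,0.031,0.036,0,1],[0,0,0.09,0.031,0.036,0,1],[0,0,0.09,0.031,0.036,0,1],[0,0,0.09,0.031,0.036,0,1]]
  ]
}}

```text
clock: 1.6
tool_pos: [0.4347, -0.3796, 0.2498]
eef_rot: [0.947, -0.32, 0.001, 0.004]
contact_force: [0.8, 0.1, -0.3]
opening: 0.997
```

{"method": "move_arm", "body": {
  "targets": [
    [[0,0,0.09,0.03,0.036,0,1],[0,0,0.09,0.03,0.036,0,1],[0,0,0.09,0,0.048,0,1],[0,0,0.09,0,0.048,0,1],[0,0,0.09,0,0.048,0,1]]
  ]
}}

```text
clock: 2.1
tool_pos: [0.5025, -0.1554, 0.2506]
eef_rot: [0.996, -0.092, 0.006, 0.003]
contact_force: [1.7, -0.1, 0.0]
opening: 1.001
```

{"method": "move_arm", "body": {
  "targets": [
    [[0,0,0.05,0,0.048,0,1],[0,0,0.05,0,0.048,0,1],[0,0,0,0,0.048,0,1],[0,0,0,0,0.048,0,1],[0,0,0,0,0.048,0,1]]
  ]
}}

```text
clock: 2.6
tool_pos: [0.5022, 0.0937, 0.2516]
eef_rot: [0.999, -0.039, 0.008, 0.003]
contact_force: [0.4, 0.5, -1.2]
opening: 1.004
```

{"method": "move_arm", "body": {
  "targets": [
    [[0.0066,0.016,0,-0.006,0.045,-0.01,1],[0,0,0,-0.006,0.045,-0.01,1],[0,0,0,-0.005,0.02,-0.01,1],[0,0,0,0,0,0,1]]
  ]
}}

```text
clock: 3.0
tool_pos: [0.484, 0.2181, 0.2223]
eef_rot: [0.999, -0.034, 0.002, -0.004]
contact_force: [-0.3, 0.5, 0.1]
opening: 0.999
```

Run:
```python
from h import *
st=r.get_state();print(st["clock"],st["tool_pos"],st["eef_rot"],st["contact_force"])
s=r.snapshot("wrist");np.save("w1.npy",s,allow_pickle=True)
print(np.round(s["T"],3))
cv2.imwrite("pics/w1.png",cv2.resize(s["frame"][:,:,::-1],(784,588),interpolation=cv2.INTER_CUBIC))
```

```text
3.0 [0.48399757 0.21813515 0.22234068] [ 0.99942695 -0.03352087  0.00196604 -0.00427389] [-0.25690292  0.45612308  0.06315457]
[[ 0.998  0.066  0.017  0.489]
 [-0.068  0.954  0.292  0.294]
 [ 0.003 -0.292  0.956  0.357]
 [ 0.     0.     0.     1.   ]]
```

View pics/w1.png

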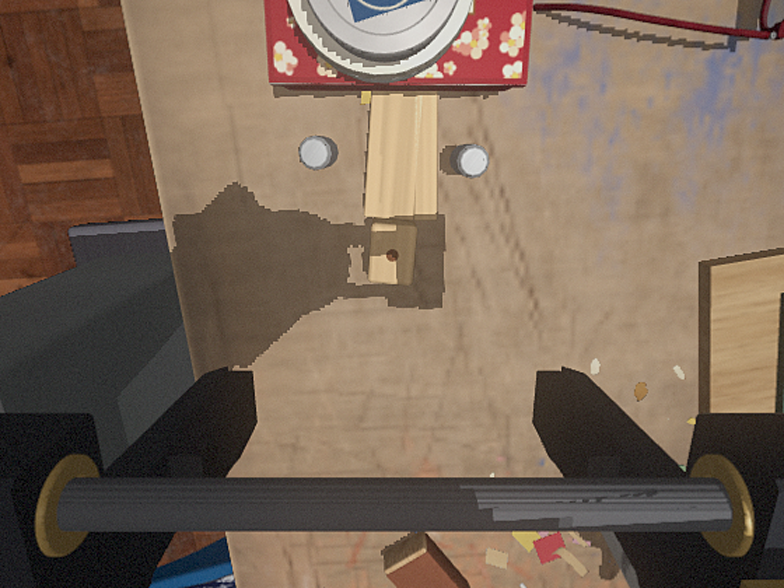

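The wrist picture shows the butt at (392,254), the dogs at (317,152) and (472,160), the blade running up to the tin, and the tin edge at row 88.

Run:
```python
from h import *
s=np.load("w1.npy",allow_pickle=True).item()
for k,(x,y,z) in {"Lb":(366,214,.01),"Lt":(373,98,.01),"Rb":(438,213,.01),"Rt":(438,97,.01),"b1":(371,224,.032),"b2":(416,224,.032),"b3":(413,284,.032),"b4":(370,281,.032),"hole":(392,255,.032),"dL":(315,150,.044),"dR":(472,159,.044),"tinL":(270,85,.061),"tinR":(526,84,.061)}.items(): print(k,at(s,(x/1.4,y/1.4),z))
```

```text
Lb [0.4681 0.2497 0.01  ]
Lt [0.4786 0.3218 0.01  ]
Rb [0.5163 0.2471 0.01  ]
Rt [0.5194 0.3196 0.01  ]
b1 [0.4721 0.246  0.032 ]
b2 [0.5004 0.2441 0.032 ]
b3 [0.4963 0.2051 0.032 ]
b4 [0.4684 0.209  0.032 ]
hole [0.4839 0.2253 0.032 ]
dL [0.4436 0.2931 0.044 ]
dR [0.5349 0.2818 0.044 ]
tinL [0.4259 0.3279 0.061 ]
tinR [0.5621 0.3192 0.061 ]
```

{"method": "move_arm", "body": {
  "targets": [
    [[-0.0084,0.0042,-0.055,-0.002,0.007,-0.04,1],[0,0,0,0,0,-0.045,1],[0,0,0,0,0,-0.045,1],[0,0,0,0,0,-0.03,1],[0,0,0,0,0,0,1]]
  ]
}}

```text
clock: 3.55
tool_pos: [0.4907, 0.2145, 0.0625]
eef_rot: [0.998, -0.07, 0.007, 0.001]
contact_force: [-0.4, -0.8, 0.2]
opening: 0.998
```

Run:
```python
from h import *
st=r.get_state();print(st["clock"],st["tool_pos"],st["eef_rot"],st["contact_force"])
s=r.snapshot("wrist");np.save("w2.npy",s,allow_pickle=True)
cv2.imwrite("pics/w2.png",cv2.resize(s["frame"][:,:,::-1],(784,588),interpolation=cv2.INTER_CUBIC))
```

```text
3.55 [0.49067841 0.21453587 0.06250022] [ 9.97542800e-01 -6.96931337e-02  7.09450156e-03  9.47277019e-04] [-0.3646851  -0.79921325  0.16673249]
```

View pics/w2.png

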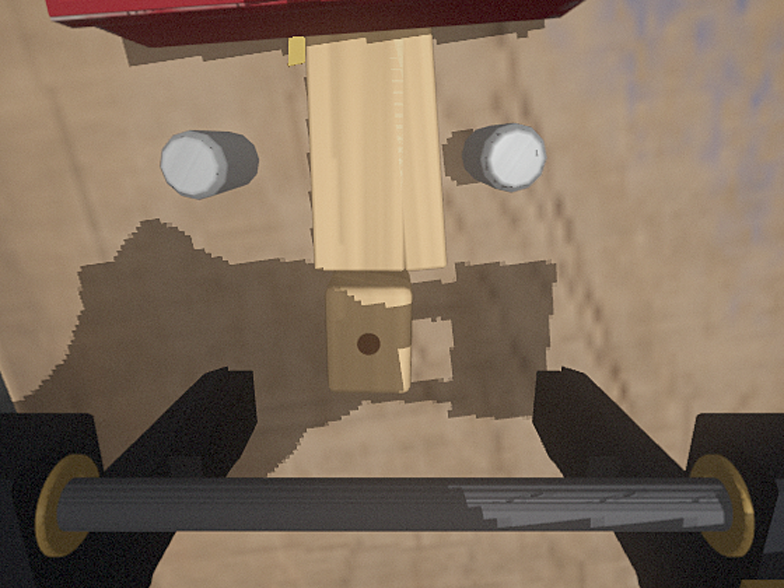

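The butt top spans (328..411, 290..391), with its centre near (369,341) and the hole at (368,344). It sits left of the jaw centre at column ~395.

Run:
```python
from h import *
s=np.load("w2.npy",allow_pickle=True).item()
for k,(x,y,z) in {"Lb":(316,269,.01),"Lt":(307,40,.01),"Rb":(445,267,.01),"Rt":(433,35,.01),"b1":(328,291,.032),"b2":(411,290,.032),"b3":(411,391,.032),"b4":(330,390,.032),"hole":(368,344,.032),"dL":(193,164,.044),"dR":(513,157,.044)}.items(): print(k,at(s,(x/1.4,y/1.4),z))
```

```text
Lb [0.4672 0.2489 0.01  ]
Lt [0.4785 0.3252 0.01  ]
Rb [0.5148 0.2428 0.01  ]
Rt [0.5195 0.321  0.01  ]
b1 [0.4736 0.246  0.032 ]
b2 [0.5009 0.2423 0.032 ]
b3 [0.4961 0.2053 0.032 ]
b4 [0.4678 0.2099 0.032 ]
hole [0.4838 0.2253 0.032 ]
dL [0.4441 0.2921 0.044 ]
dR [0.535  0.2811 0.044 ]
```

{"method": "move_arm", "body": {
  "targets": [
    [[0.003,0.014,0,-0.006,0.0115,0,1],[0,0,0,0,0,0,1],[0,0,0,0,0,-0.015,1],[0,0,0,0,0,0,1]]
  ]
}}

```text
clock: 4.0
tool_pos: [0.4902, 0.2275, 0.056]
eef_rot: [0.997, -0.072, 0.005, -0.004]
contact_force: [-0.4, -0.5, -0.1]
opening: 1.0
```

{"method": "move_arm", "body": {
  "targets": [
    [[0,0,0,-0.006,-0.001,-0.01,1],[0,0,0,0,0,0,1]]
  ]
}}

```text
clock: 4.2
tool_pos: [0.4861, 0.2273, 0.049]
eef_rot: [0.997, -0.072, 0.008, -0.005]
contact_force: [-0.7, -0.7, 0.1]
opening: 1.002
```

Run:
```python
from h import *
for i in range(4):
    st=r.get_state();print(st["clock"],st["tool_pos"],st["eef_rot"],np.abs(st["qd"]).max()); r.snapshot("wrist")
```

```text
4.2 [0.48607685 0.22727693 0.04904768] [ 0.99733042 -0.07242096  0.00756218 -0.00548195] 0.05204042606934078
4.25 [0.48735266 0.22770808 0.04974019] [ 0.99730206 -0.07264049  0.00861641 -0.00614154] 0.018680825097163956
4.3 [0.48770893 0.22779332 0.04976283] [ 0.99728815 -0.07278712  0.00886479 -0.00630831] 0.004516127091569137
4.35 [0.48768817 0.22775121 0.04959144] [ 0.99728629 -0.07282441  0.00878941 -0.00627714] 0.006966632396325331
```

{"method": "move_arm", "body": {
  "targets": [
    [[-0.012,0.02,0,-0.005,-0.002,-0.01,1],[-0.003,0.006,0,-0.001,0,-0.01,1],[-0.003,0.006,0,-0.001,0,-0.009,1]]
  ]
}}

```text
clock: 4.7
tool_pos: [0.4816, 0.226, 0.0203]
eef_rot: [0.997, -0.073, -0.006, 0.004]
contact_force: [-0.5, -0.7, -0.6]
opening: 0.999
```

```bash
cat > st.py <<'E'
from h import *
r.snapshot("wrist")
st=r.get_state();x,y,z,w=st["eef_rot"];p=st["tool_pos"]
print(round(st["clock"],2),"pos",p.round(4),"jaw",round(np.degrees(2*np.arctan2(y,x)),2),"tiltfix",np.round([-2*(y*z-x*w),2*(x*z+y*w)],4),"F",st["contact_force"].round(1),"M",st["moment"].round(2),"op",round(float(st["opening"]),3))
E
python3 st.py
```

```text
4.75 pos [0.4809 0.2257 0.0189] jaw -8.39 tiltfix [ 0.0074 -0.0151] F [ 0.6  0.6 -0.7] M [-0.05 -0.05  0.05] op 0.996
```

{"method": "move_arm", "body": {
  "targets": [
    [[0.006,-0.012,0,0.003,0,-0.002,1],[0,0,0,0,0,0,1]]
  ]
}}

```text
clock: 4.95
tool_pos: [0.4835, 0.2255, 0.0154]
eef_rot: [0.997, -0.073, -0.002, 0.001]
contact_force: [-0.0, -0.7, 0.4]
opening: 1.002
```

```bash
python3 st.py
```

```text
5.0 pos [0.4834 0.2256 0.0156] jaw -8.38 tiltfix [ 0.0019 -0.0042] F [-0.   0.1 -0.5] M [ 0.03 -0.06  0.02] op 1.001
```

{"method": "move_arm", "body": {
  "targets": [
    [[0,0,0,0,0,0,0.3],[0,0,0,0,0,0,0.3],[0,0,0,0,0,0,0.3],[0,0,0,0,0,0,0.2],[0,0,0,0,0,0,0.2]]
  ],
  "force": 20
}}

```text
clock: 5.5
tool_pos: [0.4839, 0.2259, 0.0165]
eef_rot: [0.997, -0.073, -0.001, 0.001]
contact_force: [0.0, -0.1, 0.6]
opening: 0.571
```

```bash
python3 st.py
```

```text
5.55 pos [0.4839 0.2259 0.0165] jaw -8.37 tiltfix [ 0.0012 -0.0028] F [ 1.1  0.1 -0.2] M [ 0.03 -0.08  0.02] op 0.527
```

{"method": "move_arm", "body": {
  "targets": [
    [[0,0,0,0,0,0,0.2],[0,0,0,0,0,0,0.2],[0,0,0,0,0,0,0.2],[0,0,0,0,0,0,0.2],[0,0,0,0,0,0,0.2]]
  ],
  "force": 20
}}

```text
clock: 6.05
tool_pos: [0.4839, 0.2259, 0.0166]
eef_rot: [0.997, -0.073, -0.001, 0.001]
contact_force: [0.4, 0.2, 0.2]
opening: 0.339
```

```bash
python3 st.py
```

```text
6.1 pos [0.4839 0.2259 0.0165] jaw -8.36 tiltfix [ 0.0011 -0.0027] F [ 0.4 -0.   1. ] M [-0.03 -0.03  0.02] op 0.339
```

{"method": "move_arm", "body": {
  "targets": [
    [[0,0,0,-0.0008,-0.006,0,0.2],[0,0,0,-0.0008,-0.006,0,0.2],[0,0,0,-0.0008,-0.006,0,0.2],[0,0,0,-0.0008,-0.006,0,0.2],[0,0,0,-0.0008,-0.006,0,0.2]]
  ]
}}

```text
clock: 6.6
tool_pos: [0.48, 0.1966, 0.0165]
eef_rot: [0.997, -0.072, -0.001, -0.002]
contact_force: [0.4, 2.2, -1.3]
opening: 0.338
```

```bash
python3 st.py
```

```text
6.65 pos [0.4799 0.1952 0.0166] jaw -8.32 tiltfix [-0.0022 -0.0016] F [-0.3  1.6 -1.8] M [ 0.2  -0.09  0.01] op 0.337
```

Moving smoothly at about 2 N.

{"method": "move_arm", "body": {
  "targets": [
    [[0,0,0,-0.0008,-0.006,0,0.2],[0,0,0,-0.0008,-0.006,0,0.2],[0,0,0,-0.0008,-0.006,0,0.2],[0,0,0,-0.0008,-0.006,0,0.2],[0,0,0,-0.0008,-0.006,0,0.2]]
  ]
}}

```text
clock: 7.15
tool_pos: [0.476, 0.1652, 0.0165]
eef_rot: [0.997, -0.072, -0.0, -0.003]
contact_force: [0.1, 2.6, -1.4]
opening: 0.339
```

{"method": "move_arm", "body": {
  "targets": [
    [[0,0,0,-0.0008,-0.006,0,0.2],[0,0,0,-0.0008,-0.006,0,0.2],[0,0,0,-0.0008,-0.006,0,0.2],[0,0,0,-0.0008,-0.006,0,0.2],[0,0,0,-0.0008,-0.006,0,0.2]]
  ]
}}

```text
clock: 7.65
tool_pos: [0.4708, 0.1298, 0.0165]
eef_rot: [0.997, -0.072, -0.001, -0.001]
contact_force: [-0.0, 1.7, 0.4]
opening: 0.337
```

```bash
python3 st.py
```

```text
7.7 pos [0.4705 0.1281 0.0166] jaw -8.4 tiltfix [ 0.0001 -0.0029] F [ 1.2 -1.2  0.4] M [-0.07 -0.17  0.03] op 0.334
```

{"method": "move_arm", "body": {
  "targets": [
    [[0,0,0,-0.0006,-0.005,0,0.2],[0,0,0,-0.0006,-0.005,0,0.2],[0,0,0,-0.0006,-0.005,0,0.2],[0,0,0,-0.0006,-0.005,0,0.2],[0,0,0,-0.0006,-0.005,0,0.2]]
  ]
}}

```text
clock: 8.2
tool_pos: [0.4671, 0.1005, 0.0166]
eef_rot: [0.997, -0.073, -0.002, 0.001]
contact_force: [-0.5, 0.2, -0.3]
opening: 0.34
```

{"method": "move_arm", "body": {
  "targets": [
    [[0,0,0,-0.0006,-0.005,0,0.2],[0,0,0,-0.0006,-0.005,0,0.2],[0,0,0,-0.0006,-0.005,0,0.2],[0,0,0,-0.0006,-0.005,0,0.2],[0,0,0,-0.0006,-0.005,0,0.2]]
  ]
}}

```text
clock: 8.7
tool_pos: [0.4638, 0.0731, 0.0166]
eef_rot: [0.997, -0.074, -0.002, 0.001]
contact_force: [-0.2, 0.7, -0.8]
opening: 0.338
```

```bash
python3 st.py
python3 - <<'E'
from h import *
a=r.snapshot("scene");b=r.snapshot("wrist")
A=cv2.resize(a["frame"][200:360,90:300],(525,400),interpolation=cv2.INTER_CUBIC)
cv2.imwrite("pics/p5.png",A[:,:,::-1])
E
```

```text
8.75 pos [0.4635 0.0717 0.0166] jaw -8.51 tiltfix [ 0.0028 -0.004 ] F [-0.1 -0.2 -0.2] M [ 0.   -0.06 -0.01] op 0.335
```

View pics/p5.png

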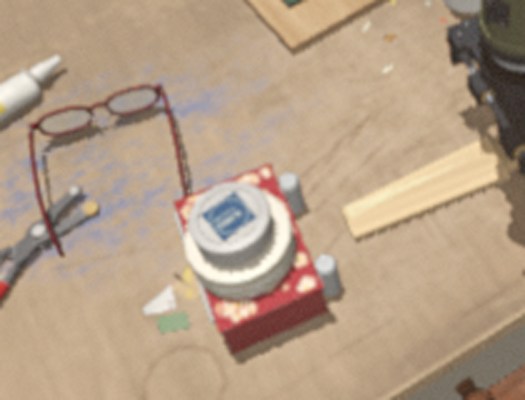

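The stack sits against the dogs, upright, flat on the table and still stacked; the wedge is free. Next I lift it and turn it toward the clamp, passing above the mug.

{"method": "move_arm", "body": {
  "targets": [
    [[0,0,0,0,-0.01,0.03,0.2],[0,0,0,0,-0.01,0.04,0.2],[0,0,0,0,-0.01,0.04,0.2],[0,0,-0.12,-0.004,-0.02,0.02,0.2],[0,0,-0.12,-0.004,-0.025,0,0.2]]
  ],
  "force": 25
}}

```text
clock: 9.35
tool_pos: [0.4552, 0.0017, 0.15]
eef_rot: [0.982, -0.19, -0.003, -0.001]
contact_force: [0.1, -0.3, -0.9]
opening: 0.336
```

{"method": "move_arm", "body": {
  "targets": [
    [[0,0,-0.12,-0.004,-0.025,0,0.2],[0,0,-0.12,-0.004,-0.025,0,0.2],[0,0,-0.12,-0.004,-0.025,0,0.2],[0,0,-0.12,-0.004,-0.025,0,0.2],[0,0,-0.12,-0.004,-0.025,0,0.2]]
  ]
}}

```text
clock: 9.85
tool_pos: [0.4342, -0.1269, 0.1518]
eef_rot: [0.876, -0.482, -0.001, -0.003]
contact_force: [0.4, -1.4, -1.4]
opening: 0.336
```

{"method": "move_arm", "body": {
  "targets": [
    [[0,0,-0.12,-0.004,-0.025,0,0.2],[0,0,-0.12,-0.004,-0.025,0,0.2],[0,0,-0.12,-0.004,-0.025,0,0.2],[0,0,-0.12,-0.004,-0.025,0,0.2],[0,0,0,0,0,0,0.2]]
  ]
}}

```text
clock: 10.35
tool_pos: [0.4152, -0.2334, 0.1516]
eef_rot: [0.728, -0.686, -0.001, -0.002]
contact_force: [0.2, 0.3, -1.4]
opening: 0.34
```

```bash
python3 st.py
```

```text
10.4 pos [ 0.4156 -0.2313  0.1516] jaw -86.36 tiltfix [-0.0048  0.0012] F [ 0.2  1.  -0.9] M [0.05 0.1  0.  ] op 0.338
```

Run:
```python
from h import *
s=r.snapshot("wrist");np.save("w3.npy",s,allow_pickle=True)
cv2.imwrite("pics/w3.png",cv2.resize(s["frame"][:,:,::-1],(784,588),interpolation=cv2.INTER_CUBIC))
```

```text
(no output)
```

View pics/w3.png

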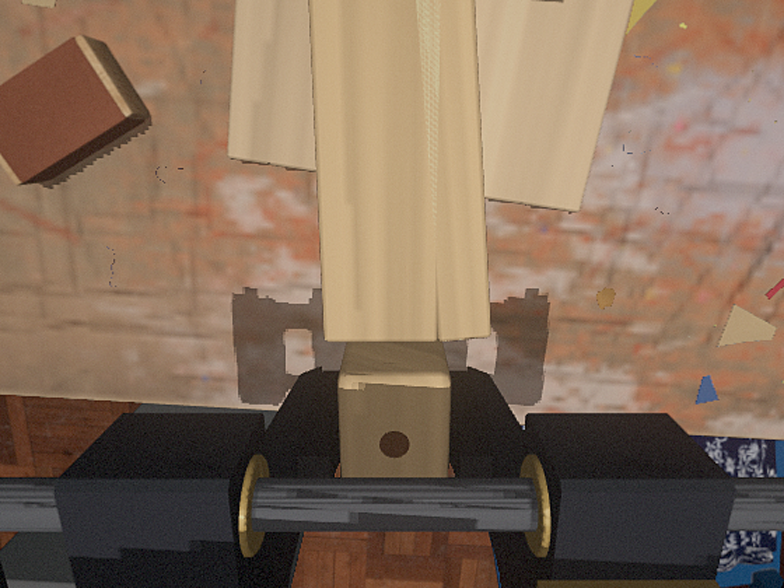

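The wedge is held straight, with the butt centred at column ~394. The near corners of the clamp base show at (230,157) and (579,209).

Run:
```python
from h import *
s=np.load("w3.npy",allow_pickle=True).item()
f=lambda x,y,z:at(s,(x/1.4,y/1.4),z)
c4=f(230,156,.008);c3=f(580,208,.008);print(c4,c3,f(235,0,.008),f(629,0,.008))
zb=0.1516-.0165
for k,p in {"Lb":(326,340),"Lt":(309,0),"Rb":(490,338),"Rt":(473,0)}.items(): print(k,f(*p,zb+.01))
for k,p in {"b1":(340,377),"b2":(448,377),"hole":(394,444)}.items(): print(k,f(*p,zb+.032))
```

```text
[ 0.4793 -0.1415  0.008 ] [ 0.4642 -0.3276  0.008 ] [ 0.5518 -0.1462  0.008 ] [ 0.5635 -0.3343  0.008 ]
Lb [ 0.4357 -0.2104  0.1451]
Lt [ 0.5241 -0.2042  0.1451]
Rb [ 0.4394 -0.2583  0.1451]
Rt [ 0.5265 -0.2439  0.1451]
b1 [ 0.4348 -0.2168  0.1671]
b2 [ 0.4366 -0.2441  0.1671]
hole [ 0.4162 -0.2317  0.1671]
```

{"method": "move_arm", "body": {
  "targets": [
    [[0,0,-0.07,0.002,-0.012,-0.02,0.2],[0,0,-0.065,0.002,-0.011,-0.02,0.2],[0,0,0,0,0,-0.02,0.2],[0,0,0,0,0,-0.015,0.2],[0,0,0,0,0,0,0.2]]
  ]
}}

```text
clock: 10.95
tool_pos: [0.4234, -0.2452, 0.0747]
eef_rot: [-0.687, 0.726, 0.002, 0.006]
contact_force: [-0.3, 0.5, -0.6]
opening: 0.341
```

```bash
python3 st.py
```

```text
11.0 pos [ 0.4239 -0.2452  0.0755] jaw 266.84 tiltfix [-0.0106  0.0066] F [ 0.5 -1.  -1.3] M [0.07 0.05 0.01] op 0.338
```

{"method": "move_arm", "body": {
  "targets": [
    [[-0.0106,0.0066,-0.016,-0.0046,-0.0086,-0.01,0.2],[0,0,0,0,0,-0.003,0.2],[0,0,0,0,0,0,0.2]]
  ]
}}

```text
clock: 11.3
tool_pos: [0.4203, -0.2533, 0.0632]
eef_rot: [-0.682, 0.731, -0.001, 0.0]
contact_force: [0.2, 0.4, -1.0]
opening: 0.339
```

```bash
python3 st.py
python3 - <<'E'
from h import *
s=r.snapshot("wrist");np.save("w4.npy",s,allow_pickle=True)
t=r.snapshot("top");np.save("t4.npy",t,allow_pickle=True)
A=cv2.resize(s["frame"][:230],(560,230));B=cv2.resize(t["frame"][150:270,290:430],(560,480),interpolation=cv2.INTER_CUBIC)
cv2.imwrite("pics/p7.png",np.vstack([s["frame"][:110],B])[:,:,::-1])
E
```

```text
11.35 pos [ 0.4202 -0.2534  0.0633] jaw 266.03 tiltfix [0.0011 0.002 ] F [-0.   0.7 -1.3] M [ 0.01  0.14 -0.01] op 0.338
```

View pics/p7.png

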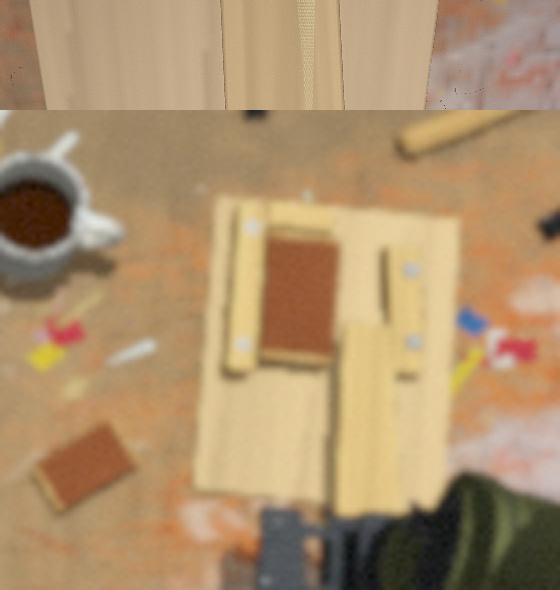

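Run:
```python
from h import *
t=np.load("t4.npy",allow_pickle=True).item()
o=np.array([.5693,-.2590]);a=np.radians(-4.1);R=np.array([[np.cos(a),-np.sin(a)],[np.sin(a),np.cos(a)]])
f=lambda x,y,z:(((at(t,(290+x/4,150+(y-110)/4),z)[:2]-o)@R)*1000).round(1)
zt=.0633-.0165+.010
for k,p in {"tipL":(343,325,zt),"tipR":(393,325,zt),"wL":(336,505,zt),"wR":(396,505,zt),"blkN":(331,354,.039),"blkF":(338,243,.039),"blkbotN":(331,365,.02),"chN":(398,374,.032),"chNout":(420,376,.032),"chF":(385,250,.032),"chFbase":(383,250,.008),
"c4":(193,488,.008),"c1":(218,197,.008),"c2":(461,216,.008)}.items(): print(k,f(*p))
print("tcp",(np.array([.4202,-.2534])-o)@R*1000)
```

```text
tipL [25.6 17.5]
tipR [ 28.7 -19.1]
wL [-106.8   15.9]
wR [-103.   -27.2]
blkN [ 6.  21.1]
blkF [91.  20.1]
blkbotN [ 0.5 16.3]
chN [ -3.7 -31.1]
chNout [ -3.8 -47.6]
chF [ 90.2 -17.2]
chFbase [ 95.5 -21.9]
c4 [-100.7  112.7]
c1 [126.8 107.6]
c2 [127.5 -80.8]
tcp [-149.11880642   -5.07460057]
```

Tip at about y -19..+17.5 in clamp coordinates; the gap there is about -24..+20, so it clears. I'll lower it.

{"method": "move_arm", "body": {
  "targets": [
    [[0,0,0,0,0,-0.012,0.2],[0,0,0,0,0,-0.012,0.2],[0,0,0,0,0,-0.006,0.2],[0,0,0,0,0,0,0.2]]
  ]
}}

```text
clock: 11.85
tool_pos: [0.4208, -0.2536, 0.0312]
eef_rot: [-0.682, 0.731, -0.002, 0.001]
contact_force: [0.3, 0.4, -1.0]
opening: 0.34
```

```bash
python3 st.py
```

```text
11.9 pos [ 0.4208 -0.2536  0.0315] jaw 266.03 tiltfix [0.0014 0.0039] F [-0.3  0.8 -1.1] M [0.06 0.1  0.03] op 0.336
```

{"method": "move_arm", "body": {
  "targets": [
    [[0,0.002,0,0,0,-0.004,0.2],[0,0,0,0.007,-0.0001,-0.001,0.2],[0,0,0,0.007,-0.0001,0,0.2],[0,0,0,0.007,-0.0001,0,0.2],[0,0,0,0,0,0,0.2]]
  ]
}}

```text
clock: 12.4
tool_pos: [0.4448, -0.254, 0.0265]
eef_rot: [-0.682, 0.731, -0.002, 0.001]
contact_force: [-0.1, -0.0, -1.7]
opening: 0.34
```

```bash
cat >> st.py <<'E'
a=np.radians(-4.1);R=np.array([[np.cos(a),-np.sin(a)],[np.sin(a),np.cos(a)]])
print("clamp",((p[:2]-[.5693,-.2590])@R*1000).round(1),"Fclamp",(st["contact_force"][:2]@R).round(1))
E
python3 st.py
```

```text
12.45 pos [ 0.4439 -0.254   0.0265] jaw 266.02 tiltfix [0.0017 0.0026] F [ 0.4 -0.1 -1.6] M [0.04 0.11 0.01] op 0.336
clamp [-125.4   -4. ] Fclamp [ 0.4 -0.1]
```

{"method": "move_arm", "body": {
  "targets": [
    [[0,0,0,0.007,0,0,0.2],[0,0,0,0.007,0,0,0.2],[0,0,0,0.007,0,0,0.2],[0,0,0,0.006,0,0,0.2],[0,0,0,0,0,0,0.2]]
  ]
}}

```text
clock: 12.95
tool_pos: [0.4732, -0.2544, 0.0268]
eef_rot: [-0.682, 0.732, -0.002, 0.0]
contact_force: [0.4, 0.1, -1.7]
opening: 0.336
```

```bash
python3 st.py
```

```text
13.0 pos [ 0.4726 -0.2543  0.0268] jaw 265.96 tiltfix [0.0021 0.002 ] F [-1.1 -1.  -1.8] M [-0.02  0.09 -0.03] op 0.343
clamp [-96.8  -2.3] Fclamp [-1. -1.]
```

{"method": "move_arm", "body": {
  "targets": [
    [[0,0,0,0.005,0.0001,0,0.2],[0,0,0,0.005,0.0001,0,0.2],[0,0,0,0.004,0,0,0.2],[0,0,0,0,0,0,0.2]]
  ]
}}

```text
clock: 13.4
tool_pos: [0.4866, -0.2546, 0.0267]
eef_rot: [-0.681, 0.732, -0.001, -0.001]
contact_force: [-0.9, -0.9, -1.1]
opening: 0.337
```

```bash
python3 st.py
```

```text
13.45 pos [ 0.4862 -0.2546  0.0267] jaw 265.88 tiltfix [ 0.0024 -0.0002] F [-0.4 -0.8 -1.1] M [ 0.    0.05 -0.1 ] op 0.333
clamp [-83.2  -1.6] Fclamp [-0.3 -0.8]
```

{"method": "move_arm", "body": {
  "targets": [
    [[0,0,0,0.003,0,-0.0015,0.2],[0,0,0,0,0,-0.0015,0.2]]
  ]
}}

```text
clock: 13.65
tool_pos: [0.4896, -0.2548, 0.0245]
eef_rot: [-0.681, 0.732, -0.001, -0.001]
contact_force: [-2.4, 1.6, 20.3]
opening: 0.338
```

```bash
python3 st.py
```

```text
13.7 pos [ 0.4896 -0.2547  0.0246] jaw 265.87 tiltfix [0.0027 0.0008] F [-0.1 -0.1  5.5] M [ 0.17  0.03 -0.13] op 0.336
clamp [-79.8  -1.4] Fclamp [-0.1 -0.2]
```

{"method": "move_arm", "body": {
  "targets": [
    [[0,0,0,0,0,0,0.6],[0,0,0,0,0,0,0.6],[0,0,0,0,0,0,0.6],[0,0,0,0,0,0,0.6],[0,0,0,0,0,0.004,0.6]]
  ]
}}

```text
clock: 14.2
tool_pos: [0.49, -0.2538, 0.0284]
eef_rot: [-0.682, 0.732, -0.001, -0.0]
contact_force: [-0.3, 0.2, 1.1]
opening: 0.6
```

{"method": "move_arm", "body": {
  "targets": [
    [[0,0,0,0,0,0.015,0.6],[0,0,0,0,0,0.02,0.6],[0,0,0,-0.005,0,0.01,0.6],[0,0,0,-0.02,0.0014,0,0],[0,0,0,-0.02,0.0014,0,0]]
  ]
}}

```text
clock: 14.7
tool_pos: [0.4472, -0.2513, 0.079]
eef_rot: [-0.682, 0.731, -0.004, 0.002]
contact_force: [-0.2, 0.4, -1.1]
opening: 0.44
```

{"method": "move_arm", "body": {
  "targets": [
    [[0,0,0,0,0,0,0],[0,0,0,0,0,0,0],[0,0,0,0,0,0,0],[0,0,0,0,0,0,0],[0,0,0,0,0,0,0]]
  ]
}}

```text
clock: 15.2
tool_pos: [0.4474, -0.2518, 0.0807]
eef_rot: [-0.682, 0.731, -0.005, 0.002]
contact_force: [-0.5, 0.5, -0.2]
opening: 0.002
```

```bash
python3 st.py;python3 - <<'E'
from h import *
s=r.snapshot("wrist");np.save("w5.npy",s,allow_pickle=True)
cv2.imwrite("pics/w5.png",cv2.resize(s["frame"][:,:,::-1],(784,588),interpolation=cv2.INTER_CUBIC))
E
```

```text
15.25 pos [ 0.4475 -0.2518  0.0806] jaw 266.01 tiltfix [0.0047 0.0096] F [ 0.3 -0.4  0.3] M [ 0.08  0.01 -0.03] op 0.005
clamp [-122.    -1.5] Fclamp [ 0.3 -0.4]
```

View pics/w5.png

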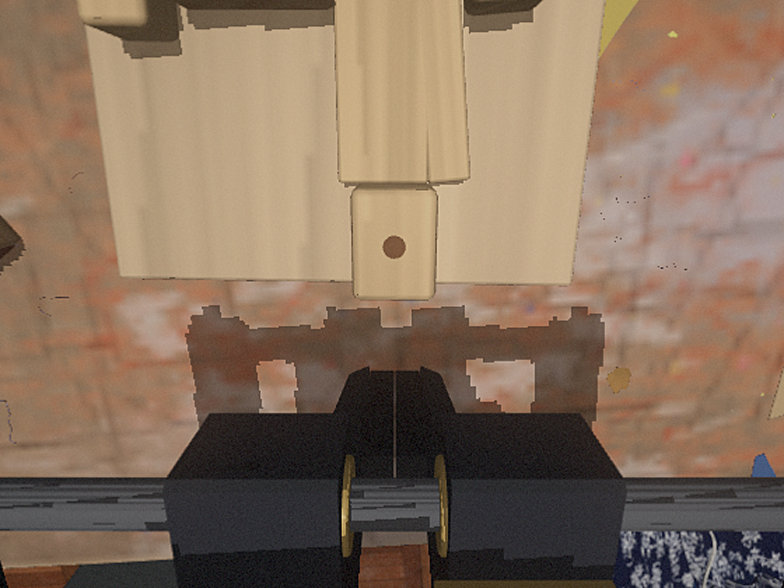

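The wedge lies straight in the gap. The shut fingers sit behind the butt, in line with it (column 394).

{"method": "move_arm", "body": {
  "targets": [
    [[0.0047,0.0096,0,-0.003,0,-0.02,0],[0,0,0,0,0,-0.02,0],[0,0,0,0,0,-0.012,0],[0,0,0,0,0,-0.002,0]]
  ]
}}

```text
clock: 15.7
tool_pos: [0.446, -0.252, 0.0253]
eef_rot: [-0.682, 0.731, -0.001, 0.001]
contact_force: [-0.5, 0.2, 0.1]
opening: 0.003
```

```bash
python3 st.py
```

```text
15.75 pos [ 0.446  -0.252   0.0255] jaw 266.05 tiltfix [0.0008 0.0025] F [ 0.8 -0.5 -1.4] M [ 0.08  0.01 -0.01] op 0.004
clamp [-123.5   -1.9] Fclamp [ 0.8 -0.4]
```

{"method": "move_arm", "body": {
  "targets": [
    [[0,0,0,0.005,-0.0002,-0.0015,0],[0,0,0,0.004,-0.0002,0,0],[0,0,0,0.004,-0.0002,0,0],[0,0,0,0.004,-0.0002,0,0],[0,0,0,0.003,-0.0002,0,0]]
  ]
}}

```text
clock: 16.25
tool_pos: [0.4685, -0.2536, 0.026]
eef_rot: [-0.682, 0.731, -0.002, 0.001]
contact_force: [0.9, -0.4, -0.9]
opening: 0.005
```

```bash
python3 st.py
```

```text
16.3 pos [ 0.4692 -0.2537  0.026 ] jaw 266.05 tiltfix [0.0022 0.0058] F [ 0.2 -0.8  0.2] M [0.11 0.06 0.02] op 0.009
clamp [-100.2   -1.8] Fclamp [ 0.3 -0.8]
```

{"method": "move_arm", "body": {
  "targets": [
    [[0,0,0,0.002,-0.0001,-0.001,0],[0,0,0,0.002,0,0,0],[0,0,0,0.002,0,0,0],[0,0,0,0.002,0,0,0],[0,0,0,0.002,0,0,0]]
  ]
}}

```text
clock: 16.8
tool_pos: [0.4786, -0.2539, 0.0251]
eef_rot: [-0.682, 0.731, -0.002, 0.001]
contact_force: [-1.5, 1.6, 1.0]
opening: 0.006
```

```bash
python3 st.py
```

```text
16.85 pos [ 0.4791 -0.2539  0.0251] jaw 266.01 tiltfix [0.0021 0.0041] F [-1.2  0.2 -0.7] M [ 0.01  0.15 -0.01] op 0.01
clamp [-90.3  -1.3] Fclamp [-1.2  0.1]
```

{"method": "move_arm", "body": {
  "targets": [
    [[0,0,0,0.002,-0.0001,-0.001,0],[0,0,0,0.002,0,0,0],[0,0,0,0.002,-0.0001,0,0],[0,0,0,0.002,0,0,0],[0,0,0,0.002,-0.0001,0,0]]
  ]
}}

```text
clock: 17.35
tool_pos: [0.487, -0.2534, 0.0237]
eef_rot: [-0.682, 0.731, 0.0, -0.001]
contact_force: [-3.4, 1.4, 1.9]
opening: 0.004
```

```bash
python3 st.py
```

```text
17.4 pos [ 0.4875 -0.2534  0.0237] jaw 266.0 tiltfix [ 0.0006 -0.0008] F [-1.3  1.1 -0.2] M [0.16 0.39 0.02] op 0.004
clamp [-82.   -0.2] Fclamp [-1.3  1. ]
```

{"method": "move_arm", "body": {
  "targets": [
    [[0,0,0,0.002,-0.0003,0,0],[0,0,0,0.002,-0.0002,0,0],[0,0,0,0.002,-0.0002,0,0],[0,0,0,0.002,-0.0002,0,0]]
  ]
}}

```text
clock: 17.8
tool_pos: [0.493, -0.2531, 0.0234]
eef_rot: [-0.682, 0.731, 0.003, -0.002]
contact_force: [-6.4, 1.7, 5.5]
opening: 0.006
```

```bash
python3 st.py
```

```text
17.85 pos [ 0.493  -0.2531  0.0234] jaw 265.99 tiltfix [-0.0018 -0.0076] F [-5.2  2.9  3.2] M [0.42 0.95 0.01] op 0.007
clamp [-76.5   0.4] Fclamp [-5.4  2.6]
```

{"method": "move_arm", "body": {
  "targets": [
    [[-0.002,-0.008,0,-0.006,0.0004,0.001,0],[0,0,0,0,0,0,0]]
  ]
}}

```text
clock: 18.05
tool_pos: [0.4894, -0.2536, 0.0247]
eef_rot: [-0.682, 0.731, -0.003, 0.002]
contact_force: [0.1, 1.1, -0.2]
opening: 0.006
```

```bash
python3 st.py
python3 - <<'E'
from h import *
s=r.snapshot("wrist");np.save("w6.npy",s,allow_pickle=True)
cv2.imwrite("pics/w6.png",cv2.resize(s["frame"][:,:,::-1],(784,588),interpolation=cv2.INTER_CUBIC))
E
```

```text
18.1 pos [ 0.4906 -0.2536  0.0248] jaw 266.03 tiltfix [0.0023 0.0082] F [0.3 0.2 0.9] M [ 0.03 -0.03 -0.06] op 0.0
clamp [-78.9  -0.3] Fclamp [0.2 0.3]
```

View pics/w6.png

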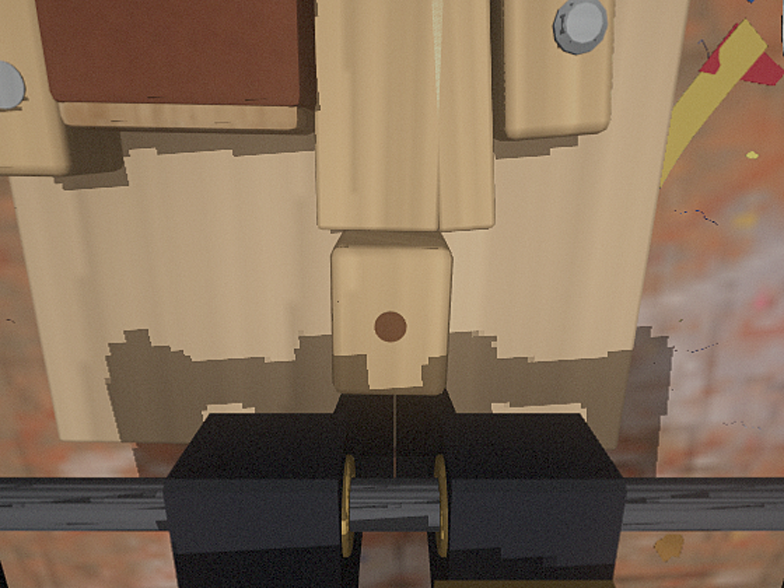

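The wedge touches the block and has reached the cheek. The hole is at (390,327) and the finger line at 394, so the fingers are about 1 mm off to -y. I'll centre them and push again.

{"method": "move_arm", "body": {
  "targets": [
    [[0.001,0.006,0,-0.003,0.0012,0,0],[0,0,0,0,0,0,0]]
  ]
}}

```text
clock: 18.35
tool_pos: [0.4892, -0.2526, 0.025]
eef_rot: [-0.682, 0.731, -0.002, 0.001]
contact_force: [-0.1, 0.4, -0.2]
opening: 0.007
```

```bash
python3 st.py
```

```text
18.4 pos [ 0.4895 -0.2527  0.025 ] jaw 266.05 tiltfix [0.0021 0.0052] F [-0.2 -0.3  0.3] M [0.03 0.   0.01] op 0.009
clamp [-80.1   0.5] Fclamp [-0.2 -0.3]
```

{"method": "move_arm", "body": {
  "targets": [
    [[0.001,0.003,0,0.003,-0.0002,-0.001,0],[0,0,0,0.002,-0.0002,0,0],[0,0,0,0.002,-0.0002,0,0]]
  ]
}}

```text
clock: 18.7
tool_pos: [0.4931, -0.2531, 0.0236]
eef_rot: [-0.682, 0.731, 0.002, -0.002]
contact_force: [-6.1, 0.6, 4.8]
opening: 0.004
```

```bash
python3 st.py
```

```text
18.75 pos [ 0.4931 -0.2531  0.0236] jaw 265.98 tiltfix [-0.0003 -0.006 ] F [-5.2  0.6  4.3] M [ 0.14  0.96 -0.05] op 0.006
clamp [-76.4   0.4] Fclamp [-5.2  0.2]
```

{"method": "move_arm", "body": {
  "targets": [
    [[0,0,0,0.0035,-0.0003,0,0]]
  ]
}}

```text
clock: 18.85
tool_pos: [0.4931, -0.2531, 0.0234]
eef_rot: [-0.681, 0.732, 0.005, -0.004]
contact_force: [-9.1, 1.4, 6.8]
opening: 0.007
```

```bash
python3 st.py
```

```text
18.9 pos [ 0.4931 -0.2531  0.0234] jaw 265.92 tiltfix [-0.0016 -0.0138] F [-8.4  0.8  5.6] M [ 0.17  1.41 -0.1 ] op 0.009
clamp [-76.5   0.4] Fclamp [-8.4  0.2]
```

{"method": "move_arm", "body": {
  "targets": [
    [[0,-0.006,0,0.0055,-0.0005,0,0]]
  ]
}}

```text
clock: 19.0
tool_pos: [0.4931, -0.2532, 0.0231]
eef_rot: [-0.681, 0.732, 0.008, -0.006]
contact_force: [-11.8, 1.8, 9.7]
opening: 0.002
```

```bash
python3 st.py
```

```text
19.05 pos [ 0.4931 -0.2532  0.0231] jaw 265.81 tiltfix [-0.0035 -0.0191] F [-9.5  2.   7.9] M [ 0.27  1.96 -0.1 ] op 0.005
clamp [-76.4   0.3] Fclamp [-9.6  1.3]
```

{"method": "move_arm", "body": {
  "targets": [
    [[-0.0035,-0.019,0,-0.003,0.0004,0.001,0],[0,0,0,0,0,0,0]]
  ]
}}

```text
clock: 19.25
tool_pos: [0.4898, -0.253, 0.024]
eef_rot: [-0.681, 0.733, -0.0, -0.0]
contact_force: [0.3, -0.5, 0.8]
opening: 0.008
```

```bash
python3 st.py
```

```text
19.3 pos [ 0.491 -0.253  0.024] jaw 265.82 tiltfix [0.0003 0.0015] F [ 0.6 -0.8 -1. ] M [ 0.03 -0.05  0.03] op 0.007
clamp [-78.6   0.4] Fclamp [ 0.6 -0.8]
```

{"method": "move_arm", "body": {
  "targets": [
    [[0,0,0.004,0.0025,-0.0001,0.0005,0],[0,0,0,0.006,-0.0003,0.002,0]]
  ]
}}

```text
clock: 19.5
tool_pos: [0.4935, -0.2531, 0.0252]
eef_rot: [-0.682, 0.732, 0.005, -0.004]
contact_force: [-14.5, -0.3, -3.1]
opening: -0.002
```

```bash
python3 st.py
```

```text
19.55 pos [ 0.4935 -0.2531  0.0252] jaw 265.95 tiltfix [-0.0021 -0.0135] F [-11.6   0.9   0.5] M [ 0.1   2.05 -0.09] op 0.003
clamp [-76.    0.5] Fclamp [-11.6   0.1]
```

{"method": "move_arm", "body": {
  "targets": [
    [[0,-0.004,0,0.0065,-0.0004,0.0015,0]]
  ]
}}

```text
clock: 19.65
tool_pos: [0.4935, -0.2531, 0.0254]
eef_rot: [-0.681, 0.732, 0.01, -0.007]
contact_force: [-11.3, 0.0, -1.5]
opening: 0.003
```

```bash
python3 st.py
```

```text
19.7 pos [ 0.4934 -0.2531  0.0254] jaw 265.83 tiltfix [-0.0048 -0.0245] F [-10.9   0.    0.7] M [ 0.1   2.12 -0.14] op 0.004
clamp [-76.1   0.5] Fclamp [-10.9  -0.7]
```

{"method": "move_arm", "body": {
  "targets": [
    [[-0.0045,-0.024,0,-0.003,0.0004,-0.001,0],[0,0,0,0,0,0,0]]
  ]
}}

```text
clock: 19.9
tool_pos: [0.4901, -0.2527, 0.0237]
eef_rot: [-0.681, 0.732, 0.001, -0.001]
contact_force: [0.2, -1.0, 0.6]
opening: 0.006
```

{"method": "move_arm", "body": {
  "targets": [
    [[0,0,0.003,0.0025,-0.0001,0.0005,0],[0,0,0,0.0078,-0.0004,0.002,0]]
  ]
}}

```text
clock: 20.1
tool_pos: [0.4938, -0.2528, 0.0249]
eef_rot: [-0.681, 0.732, 0.008, -0.006]
contact_force: [-20.1, -0.7, -4.1]
opening: 0.004
```

```bash
python3 st.py
```

```text
20.15 pos [ 0.4937 -0.2529  0.0249] jaw 265.88 tiltfix [-0.0034 -0.0198] F [-12.9   1.    1.2] M [ 0.11  2.66 -0.15] op 0.005
clamp [-75.8   0.7] Fclamp [-12.9   0.1]
```

Firm: 12.9 N steady, a 20 N momentary reading, and next to no sideways load. Backing off.

{"method": "move_arm", "body": {
  "targets": [
    [[0,-0.015,0,-0.012,0.0009,0,0],[0,0,0,-0.02,0.0015,0.005,0],[0,0,0,-0.02,0.0015,0.03,0],[0,0,0,0,0,0.04,0],[0,0,0,0,0,0.04,0]]
  ]
}}

```text
clock: 20.65
tool_pos: [0.4435, -0.2475, 0.139]
eef_rot: [-0.683, 0.731, 0.005, -0.001]
contact_force: [0.5, -0.3, 0.1]
opening: 0.002
```

{"method": "move_arm", "body": {
  "targets": [
    [[0,0,0,0,0,0.03,0],[0,0,0,0,0,0,0]]
  ]
}}

```text
clock: 20.85
tool_pos: [0.4493, -0.249, 0.1759]
eef_rot: [-0.683, 0.73, -0.001, 0.002]
contact_force: [0.3, 0.6, -0.4]
opening: 0.003
```

```bash
python3 st.py
python3 - <<'E'
from h import *
s=r.snapshot("wrist");np.save("w7.npy",s,allow_pickle=True)
t=r.snapshot("top")
W=cv2.resize(s["frame"][:260],(560,260));B=cv2.resize(t["frame"][130:300,110:450],(560,280),interpolation=cv2.INTER_CUBIC)
cv2.imwrite("pics/p10.png",np.vstack([W,B])[:,:,::-1])
E
```

```text
20.9 pos [ 0.4487 -0.2486  0.1744] jaw 266.19 tiltfix [-0.0026  0.0029] F [ 1.  -0.   0.2] M [ 0.04 -0.   -0.03] op 0.008
clamp [-121.     1.7] Fclamp [1. 0.]
```

View pics/p10.png

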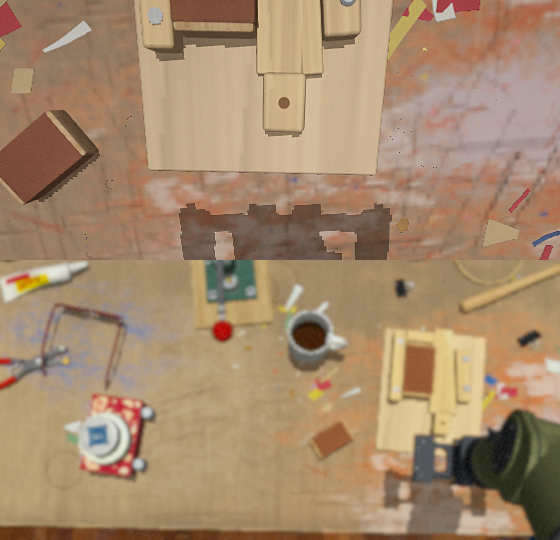

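Run:
```python
from h import *
s=np.load("w7.npy",allow_pickle=True).item()
o=np.array([.5693,-.2590]);a=np.radians(-4.1);R=np.array([[np.cos(a),-np.sin(a)],[np.sin(a),np.cos(a)]])
f=lambda x,y,z:((at(s,(x,y),z)[:2]-o)@R*1000).round(1)
for k,p in {"hole":(284,103,.04),"Lnear":(257,74,.018),"Lfar":(258,2,.018),"blkN":(255,27,.02),"base":(148,170,.008),"base2":(376,174,.008),"buttL":(264,131,.04),"buttR":(303,131,.04)}.items(): print(k,f(*p))
```

```text
hole [-45.6   0.1]
Lnear [-25.3  20.2]
Lfar [22.  18.7]
blkN [ 5.8 21. ]
base [-99.4 112. ]
base2 [-101.8  -76.4]
buttL [-64.9  14.3]
buttR [-64.7 -13.6]
```

The wedge sits at clamp x about -46, y about 0, flush with the block. The stack, mug and spectacles look as they should, and the arm is clear.

```bash
python3 -c "
from plant import r
print(r.finish_job())"
```

```text
the job is handed in; nothing more can be done
None
```

The job is done and handed in at about 21 s of the 72 s allowed; the hand-in reports no verdict.

- **Stack:** I gripped the wedge by its butt and eased it out at about 2 N. A picture taken just afterwards shows the tins and pot still stacked, settled on the table against the two dogs. The final overhead picture shows no change.
- **Wedge:** I carried it over to the clamp, slid it in tip first, let go, and pushed on the back of the butt with shut fingers.
    - The last push held at 12.9 N, with about 0.1 N sideways. The reading jumped briefly to 20 N, which is under the 25 N ramming limit.
    - It stayed put after I withdrew. The last picture puts its origin at about clamp x -46, y 0, with its straight side along the sanding block.
- **Mug and spectacles:** neither was touched, as far as the pictures show.

Two things were less than clean:
- **First push:** it carried about 2.6 N of sideways load, so I backed off, re-centred by 1 mm and pushed again. It took several tries to reach a firm force.
- **Tightness after letting go:** I checked this only by picture, not by tugging on the wedge.

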